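# Move a wet miniature door under the dust cover with a scraper

## Robot

A 6-joint arm with a two-finger parallel gripper is mounted at the origin on the work surface. World frame = base frame: x ahead of the robot, y to its left, z up, the work surface at z = 0. Lengths are in m, angles in rad, forces in N, time in s.
With the tool pointing down it reaches from about 0.3 to 0.775 m from the base axis. Payload 14.6 kg.
Tool frame: the origin (TCP) lies on the centre line of the jaws, within the pads' length; the fingertips stand 17 mm ahead of it and the grasp point (between the pads) lies 2 mm behind it; y points along the fingers, x is the direction in which the jaws open and shut, and the axes are right-handed (so a half turn about y gives the same grasp; the last joint's range is limited). The gripper opens to 85 mm and grips with 20 to 120 N. Pads are 22 mm wide; open, the fingers measure 114 mm over their backs; the gripper's body (76 mm by 85 mm) begins 54 mm behind the grasp point. The pads swing forward as they close: fully open they stand 13 mm farther back than shut.
Start: joints at [1.041, 0.3, 1.521, -0, 1.321, -0.067], TCP at [0.246, 0.492, 0.248] pointing down, gripper open.
Joint ranges: [-3.03, 3.03], [-0.79, 2.21], [0.23, 2.52], [-1.04, 4.18], [0, 3.07], [-2.55, 2.55]. Speed limits (rad/s): [2.22, 2.22, 2.57, 3.14, 3.14, 3.14].

## Interface

Orientations are given as a rotation vector (axis times angle).
In Python, from workcell import arm gives the robot as it stands.
- The arm moves only by the tool servo_tool, never from a script. Its argument "steps" is a list that holds one entry, the list of rows, each a list of 6 numbers: the shift along the world's x, y, z in mm, then the turn, a rotation vector about the world's x, y, z in rad. A call has 1 to 20 rows; each row shifts and turns the pose as measured when the row begins; what a row does not reach is not made up. A row lasts 1/8 s, in which the tool goes at most 62.5 mm and 10.7 degrees, less where a joint would pass 70% of its speed; a pose out of reach is approached as far as the arm can. A call is refused whole if a number of a shift passes 62.5 or a number of a turn 0.188, either way. A call with a gripper value outside its range is refused whole. "gripper" is the closure, from -1 (fully open) to 1 (shut), set as the call begins (left out, the last holds). The fingers move at their own pace and stop on an object; "squeeze" is the grip in N (left out, the last holds). Time passes only in rows, so rows that do not move let the fingers close. It gives the time, the measured TCP pose, the force and the opening at its end, in the units of the state.
- arm.get_state(): the state, without advancing time (a new reading comes with each control period).
- arm.grab_frame(name): name is "side" or "top"; returns the picture (420x560x3 uint8, blue, green, red); there is no depth.
- arm.get_calibration(name): a dict with "camera_matrix" (3x3 intrinsics, pixels), "origin" and "attitude" of the camera in the world. Camera axes: x right, y up, looking along -z (the intrinsics and any distortion apply to the point x, -y, -z); pixel columns grow to the right and rows downward; lengths in m; the calibration is good to about 2 mm. A picture is of the moment at which its call begins. get_calibration takes no time and is no camera call.
- arm.finish_job(): hands the job in, once; it reports no verdict.
The state is a dict: "t": time; "joint_pos": joint angles; "dq": joint speeds; "tau": joint torques, N m; "ee_pos": TCP position; "orientation": TCP orientation; "contact_force": force on the tool from outside, world axes, zero at the start; "wrist_torque": the same for the moment, N m; "width": finger opening in m.
Only numpy, scipy, OpenCV 4.12 (cv2) and the standard library are available. Lean on these libraries where they do the work, as an engineer would, in place of code of your own. Each camera call takes 0.05 s, during which the arm holds its last target. There are 200 camera calls.

## Task

The little green door on the painting board is still wet, so keep the gripper off it: slide the scraper's blade under it, lift it level, and lay it squarely and centrally across the two strips of the drying board, then draw the blade out. Put the scraper back on its rest as it lay and fold the dust cover down shut over the door. Leave the calipers and the paint tin where they are.

Things in the scene. Friction and masses are not known exactly. Their poses are not given: they have to be found in the camera images.
- door: Freshly painted green four-panel miniature door, a flat slab 72 x 170 x 6 mm, about 50 g, lying face up across the two strips of the painting board. Origin: centre of its underside; x along its 72 mm width, y along its 170 mm length, z up.
- paint_board: Fixed plywood board 130 (x) x 180 (y) x 6 mm. Two pine strips run along its x, 110 long, 8 wide, 18 high, centred at y = +65 and -65 mm; tops 24 mm above the desk. Between them, under the door, is a free lane 122 wide and 18 high; enter it from the -x end, which faces the robot. Origin: centre of its underside, on the desk; z up.
- dry_box: Fixed white drying board, 12 mm thick, 236 wide (y), 160 deep (x), with a hinged dust cover. Two dark strips run along x, 120 long, 8 wide, 18 high, at y = +65 and -65, tops 30 mm above the desk; lane of 122 mm between them, open to -x (robot's side). The door belongs across them: centre over this origin, length along y. Origin: on the desk, mid strips; z up.
- cover (a joint): Angle of the dust cover, rad: 0 shut, grows as it swings up and away from the robot, stop at 1.5; starts 0.95 to 1.2. The hinge is stiff (0.35 N m): the cover stays at any angle; 2 to 5 N on its flat outer face near the free edge folds it down. Pine frame with clear pane, 135 mm from hinge to free edge, 220 mm wide, four walls 5 mm thick, knob 15 mm out from the front wall.
- cover_hinge (a point): Middle of the cover's hinge axis (along y of dry_box), on the far side from the robot: x = +65, y = 0, z = 12 mm in the frame of dry_box. Axes as dry_box. When shut, the cover reaches from here 135 mm towards -x and its outer (top) face lies 45 mm higher.
- cover_edge (a point): Middle of the free front edge of the cover's outer face; moves with the cover (shut: x = -70, y = 0, z = 57 mm in the frame of dry_box). Axes fixed to the cover: -x from the hinge to the free edge, z the outward normal of the outer face.
- scraper: Cranked steel scraper, 200 g. Blade 65 wide (y), 1.6 thick, x = 50 to 145 mm; a 7 mm neck at x = 27 to 58 rises to a flat-sided dark wood handle, 20 x 20 mm, x = -95 to 27, parallel to the blade. Origin: in the plane of the blade's underside, below the grip point; x to the blade's tip, z up. Balances 15 mm ahead of it. Blade lies flat on the desk, handle's rear in the rest.
- scraper_grip (a point): Grip point on the handle's axis, 42 mm above the scraper's origin. Free space on both sides and below the handle here. Axes as scraper.
- scraper_tip (a point): Middle of the blade's front edge, on its underside, 145 mm ahead of the scraper's origin. Axes as scraper.
- scraper_rest: Fixed pine rest under the rear of the handle: foot 40 x 70 x 6 mm, upright 18 (x) x 56 (y) mm with a notch 32 mm wide whose floor is 32 mm and whose cheeks are 40 mm above the desk. The scraper lies along its x with the scraper's origin about 50 mm ahead (+x) of this origin. Origin: centre of its underside, on the desk.
- calipers: Brass calipers lying flat on the desk beyond the scraper, 150 mm beam along y, two jaws towards -x, up to 12 mm high. Origin: centre of the beam's underside. To be left alone.
- paint_tin: Closed round paint tin, green band, 53 mm diameter, 55 mm high. Origin: centre of its underside. To be left alone.
Mind the look-alikes: they are no part of the job. Leave any pink look-alike of the scraper_rest alone.

How it is judged:
On the way, in this order (a step that is already met when the one before it is completed fails the run):
1. the door is carried level on the scraper, lifted at least 15 mm clear of the painting board's strips (z of door in the frame of paint_board above 0.039 m and contact force between scraper and door above 0.1 N and contact force between door and paint_board below 0.02 N and angle between door's own z axis and vertical below 0.25 rad), for 0.2 s.
2. the door lies across both strips of the drying board, and the scraper no longer touches it (x of door in the frame of dry_box between -0.02 and 0.02 m and y of door in the frame of dry_box between -0.018 and 0.018 m and z of door in the frame of dry_box between 0.027 and 0.033 m and angle between the y axis of door and the y axis of dry_box, either way round below 0.15 rad and angle between door's own z axis and vertical below 0.06 rad and contact force between scraper and door below 0.02 N), for 0.2 s.
At the end, for the whole second after the job is handed in: Door at rest flat across both drying strips (centre within 20 mm in x, 18 mm in y, square within 0.15 rad), scraper off it; cover within 0.06 rad of shut; scraper as at the start: origin 25-80 mm ahead of the rest's, 20 mm sideways, 0.25 rad in yaw, blade under 12 mm up, tilt under 0.12 rad (all of step 2 and x of scraper in the frame of scraper_rest between 0.025 and 0.08 m and y of scraper in the frame of scraper_rest between -0.02 and 0.02 m and height (world z) of scraper below 0.012 m and angle between scraper's own z axis and vertical below 0.12 rad and angle between the x axis of scraper and the x axis of scraper_rest, either way round below 0.25 rad and value of joint cover below 0.06 rad and linear speed of each of door, scraper below 0.01 m/s); the robot touches nothing.
It fails at once if the gripper or arm touches the wet door (contact force between any of the fingers, the arm and door above 0.2 N).
It fails at once if the door is tipped by more than about 25 degrees (angle between door's own z axis and vertical above 0.45 rad).
It fails at once if the calipers or the paint tin are shifted by more than 20 mm (distance of any of calipers, paint_tin from where it was at the start of the episode above 0.02 m).
It also fails if it takes over 72 s, if anything falls off the work surface, if the arm or the gripper's body presses on something with over 40 N, if the wrist force passes 120 N, or if a joint passes its speed limit or range.

## Working session

There is one attempt and no reset: what is moved stays moved. The work goes in short steps, Python scripts to look and compute and a tool call to move; the robot and the scene stay as the last step left them, time stands still between calls to the robot, and variables do not carry over. Pictures are saved under pics/ and viewed, about 8 in all and at most 12, crops included, and the job is handed in when it is done.

Besides the shell and the picture viewer there is one more tool, called after "Request:" as a command line: name --argument value ..., lists and objects as JSON in quotes. servo_tool: Moves the arm, as the interface text tells. Its arguments: {"type":"object","properties":{"steps":{"type":"array"},"gripper":{"type":"number"},"squeeze":{"type":"number"}},"required":["steps"]}

```bash
ls; mkdir -p pics; python3 - <<'E'
from workcell import arm
import cv2
for n in("top","side"):
    cv2.imwrite(f"pics/{n}0.png",arm.grab_frame(n)); c=arm.get_calibration(n); print(n,c)
print(arm.get_state())
E
```

```text
pics
top {'camera_matrix': array([[526.46066061,   0.        , 285.9335796 ],
       [  0.        , 526.46066061, 206.06089499],
       [  0.        ,   0.        ,   1.        ]]), 'origin': array([ 0.46025642, -0.01410274,  1.22696865]), 'attitude': array([ 0.06227424, -0.05848478, -1.56584918])}
side {'camera_matrix': array([[403.27214081,   0.        , 286.95419717],
       [  0.        , 403.27214081, 206.186432  ],
       [  0.        ,   0.        ,   1.        ]]), 'origin': array([ 0.35623347, -0.47944239,  0.64741372]), 'attitude': array([ 0.71514535, -0.10681883, -0.33192427])}
{'t': 0.1, 'joint_pos': array([ 1.04140642e+00,  3.00394453e-01,  1.52151869e+00,  3.60571247e-06,
        1.32071038e+00, -6.65997311e-02]), 'dq': array([-0.00040036, -0.00190106, -0.00295905, -0.00145368, -0.00253728,
       -0.0005972 ]), 'tau': array([ 2.77140884e-03, -5.44375348e+01, -3.62369263e+01,  2.70649133e-05,
        3.00461914e-03, -9.54912889e-05]), 'ee_pos': array([0.24544899, 0.49197664, 0.24778975]), 'orientation': array([-1.39377567, -0.86123524,  0.86273026]), 'contact_force': array([ 0.30344714,  0.7585334 , -0.68157605]), 'wrist_torque': array([ 0.00377373,  0.03418683, -0.00209021]), 'width': 0.08557364237585618}
```

View pics/top0.png

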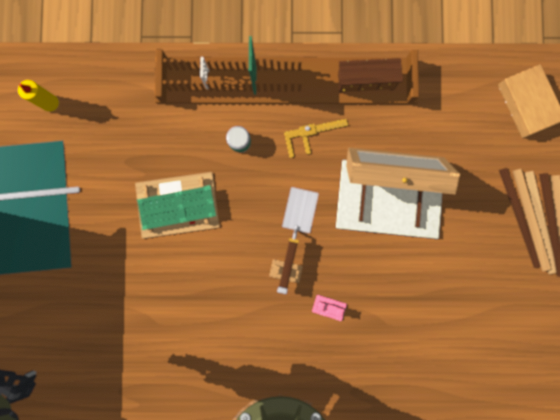

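View pics/side0.png

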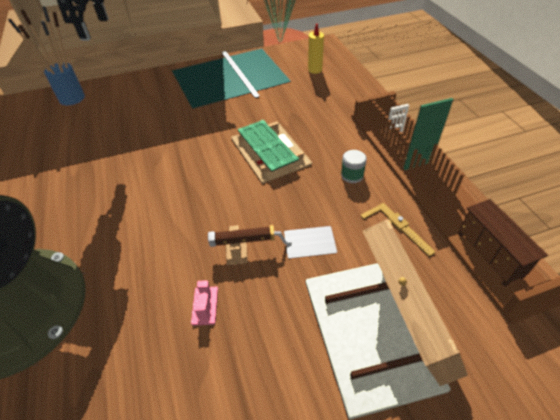

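The top view shows the scraper at (298,240), the painting board at (177,205) and the drying box at (395,195), with the pink decoy at (330,307). Next I'll enlarge these regions.

```bash
cat > h.py <<'E'
import numpy as np, cv2
from scipy.spatial.transform import Rotation as R
from workcell import arm
def ray(n,u,v):
    c=arm.get_calibration(n);K=c["camera_matrix"]
    d=np.array([(u-K[0,2])/K[0,0],-(v-K[1,2])/K[1,1],-1.])
    return c["origin"],R.from_rotvec(c["attitude"]).as_matrix()@d
def at(n,u,v,z):
    o,d=ray(n,u,v); return o+d*(z-o[2])/d[2]
def px(n,P):
    c=arm.get_calibration(n);K=c["camera_matrix"]
    q=(np.atleast_2d(P)-c["origin"])@R.from_rotvec(c["attitude"]).as_matrix()
    return np.c_[K[0,2]-K[0,0]*q[:,0]/q[:,2],K[1,2]+K[1,1]*q[:,1]/q[:,2]]
def crop(img,x0,y0,w,h,k):
    im=cv2.resize(img[y0:y0+h,x0:x0+w],None,fx=k,fy=k,interpolation=cv2.INTER_CUBIC)
    for x in range((x0+9)//10*10,x0+w,10):
        cv2.line(im,((x-x0)*k,0),((x-x0)*k,6),(0,0,255),1)
        if x%20==0: cv2.putText(im,str(x),((x-x0)*k,18),0,.4,(0,255,255),1)
    for y in range((y0+9)//10*10,y0+h,10):
        cv2.line(im,(0,(y-y0)*k),(6,(y-y0)*k),(0,0,255),1)
        if y%20==0: cv2.putText(im,str(y),(8,(y-y0)*k+4),0,.4,(0,255,255),1)
    return im
E
python3 - <<'E'
from h import *
im=cv2.imread("pics/top0.png")
a=crop(im,125,165,100,80,4);b=crop(im,325,145,100+40,100,4)[:, :]
c=crop(im,260,180,75,140,4)
print(a.shape,b.shape,c.shape)
out=np.zeros((600,800,3),np.uint8)
c=crop(im,262,182,60,116,5)
out[:580,500:800]=c; out[:320,:400]=a
b=crop(im,330,172,125,70,4); out[320:600,:500]=b
cv2.imwrite("pics/m1.png",out)
E
```

```text
(320, 400, 3) (400, 560, 3) (560, 300, 3)
```

View pics/m1.png

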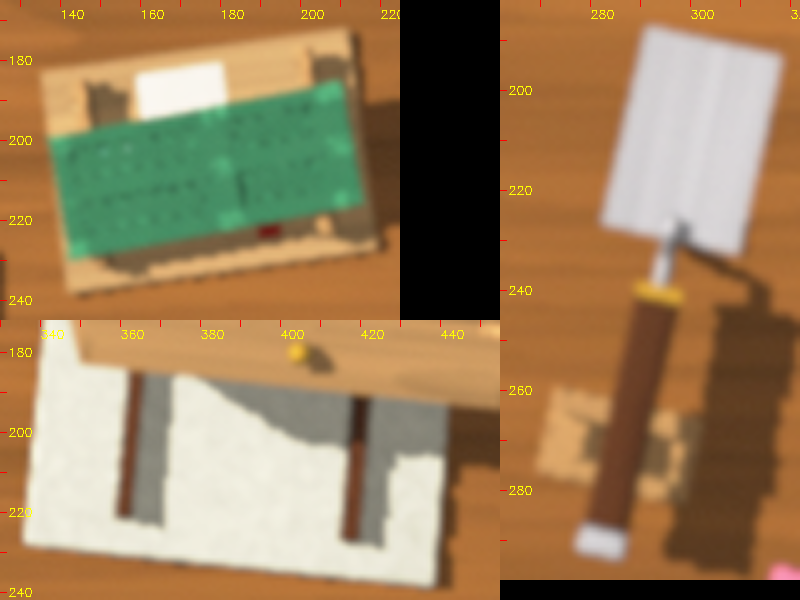

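```bash
python3 - <<'E'
from h import *
np.set_printoptions(precision=4,suppress=True)
def pts(n,l,x0,y0,ox,oy,k,z): return np.array([at(n,x0+(X-ox+.5)/k-.5,y0+(Y-oy+.5)/k-.5,z) for X,Y in l])
def box(p,t):
    c=p.mean(0); e=[np.linalg.norm(p[i]-p[i-1]) for i in range(4)]; print(t,c,'edges',np.array(e)); return c
d=pts("top",[(48,138),(342,80),(363,205),(72,258)],125,165,0,0,4,.030); box(d,"door")
v=(d[0]+d[3]-d[1]-d[2]);print(' door y dir',np.arctan2(v[1],v[0])-np.pi/2)
b=pts("top",[(40,72),(350,28),(380,247),(68,292)],125,165,0,0,4,.006); box(b,"board")
v=(b[0]+b[3]-b[1]-b[2]);print(' board yaw',np.arctan2(v[1],v[0])-np.pi/2)
s=pts("top",[(645,25),(783,53),(745,255),(600,225)],262,182,500,0,5,.0016); box(s,"blade")
v=(s[0]+s[1]-s[2]-s[3]);print(' blade yaw',np.arctan2(v[1],v[0]))
h=pts("top",[(658,292),(602,532)],262,182,500,0,5,.052);v=h[0]-h[1];print('handle',h,np.linalg.norm(v),np.arctan2(v[1],v[0]))
y=s[:2].mean(0)-h[1];print('overall yaw',np.arctan2(y[1],y[0]))
f=pts("top",[(125,518),(352,542)],330,172,0,320,4,.030);v=f[0]-f[1];print('strips',f,np.linalg.norm(v))
yw=np.arctan2(v[1],v[0])-np.pi/2;m=f.mean(0);print('dry yaw',yw,'origin',m+.06*np.array([np.cos(yw),np.sin(yw),0]))
e=pts("top",[(22,544),(437,587)],330,172,0,320,4,.012);v=e[0]-e[1];print('front edge',e,np.linalg.norm(v),np.arctan2(v[1],v[0])-np.pi/2)
r=pts("top",[(553,386),(538,474),(680,503)],262,182,500,0,5,.006);print('rest foot',r)
print('state R',R.from_rotvec(arm.get_state()['orientation']).as_matrix())
E
```

```text
door [0.549  0.2393 0.03  ] edges [0.0702 0.1708 0.0727 0.1679]
 door y dir 0.19256705454190426
board [0.5571 0.2426 0.006 ] edges [0.1297 0.1826 0.1294 0.1824]
 board yaw 0.1468320447456286
blade [ 0.5469 -0.0444  0.0016] edges [0.096  0.0659 0.0961 0.0689]
 blade yaw -0.20094591963852879
handle [[ 0.4751 -0.0276  0.052 ]
 [ 0.369  -0.0031  0.052 ]] 0.10884445929460762 -0.22648323778242352
overall yaw -0.2222481877775668
strips [[ 0.5188 -0.1816  0.03  ]
 [ 0.5057 -0.3104  0.03  ]] 0.1294721461202788
dry yaw -0.10148611769649407 origin [ 0.572  -0.2521  0.03  ]
front edge [[ 0.5045 -0.1247  0.012 ]
 [ 0.4807 -0.3634  0.012 ]] 0.2399128558178441 -0.09921323608153476
rest foot [[ 0.4321  0.0202  0.006 ]
 [ 0.3918  0.0269  0.006 ]
 [ 0.3788 -0.0385  0.006 ]]
state R [[ 0.4464 -0.0005 -0.8948]
 [ 0.8948 -0.0009  0.4464]
 [-0.001  -1.      0.0001]]
```

Measured sizes match the given ones: door 171x71, board 182x130, blade 96x67 and a strip gap of 129. Now moving above the grip point, about (0.452,-0.024) at yaw -0.21.

Request:
servo_tool --steps '[[[21,-52,-8,0,0,0.025],[21,-52,-8,0,0,0.025],[21,-52,-8,0,0,0.025],[21,-52,-8,0,0,0.025],[21,-52,-8,0,0,0.025],[21,-52,-8,0,0,0.025],[21,-52,-8,0,0,0.025],[21,-52,-8,0,0,0.025],[21,-52,-8,0,0,0.025],[21,-52,-8,0,0,0.025],[0,0,0,0,0,0]]]' --gripper -1 --squeeze 80

```text
t: 1.48
ee_pos: [0.4573, -0.0458, 0.1632]
orientation: [-1.299, -1.057, 1.061]
contact_force: [-1.3, 0.7, -0.3]
width: 0.0857
```

```bash
cat >> h.py <<'E'
def go(x,y,z,yaw):
    "delta to tool-down pose with tool x at yaw+90deg; mm, rotvec"
    s=arm.get_state(); m=R.from_rotvec(s['orientation'])
    a=yaw+np.pi/2; c,n=np.cos(a),np.sin(a)
    T=R.from_matrix(np.array([[c,0,-n],[n,0,c],[0,-1,0]]))
    print('d mm',np.round((np.array([x,y,z])-s['ee_pos'])*1000,1),'rot',np.round((T*m.inv()).as_rotvec(),3),'F',np.round(s['contact_force'],1),'w',s['width'],'t',s['t'],'j',np.round(s['joint_pos'],2))
E
python3 -c "
from h import *
go(.4517,-.0236,.040,-.215)"
```

```text
d mm [  -5.6   22.2 -123.2] rot [ 0.002 -0.002 -0.012] F [-1.3  0.7 -0.3] w 0.08565205794807745 t 1.475 j [-0.18  0.2   1.86 -0.    1.08 -1.55]
```

Request:
servo_tool --steps '[[[-6,22,-23,0,0,-0.012],[0,0,-40,0,0,0],[0,0,-35,0,0,0],[0,0,-25,0,0,0],[0,0,0,0,0,0]]]'

```text
t: 2.1
ee_pos: [0.4498, -0.0204, 0.0373]
orientation: [-1.303, -1.048, 1.051]
contact_force: [0.8, -0.0, 0.3]
width: 0.0852
```

```bash
python3 -c "
from h import *
go(.4517,-.0236,.040,-.215)
t=crop(arm.grab_frame('top'),265,190,60,110,5); s=crop(arm.grab_frame('side'),190,190,170,100,3)
o=np.zeros((550,820,3),np.uint8);o[:,:300]=t;o[:300,300:810]=s;cv2.imwrite('pics/g1.png',o[:,:800])"
```

```text
d mm [ 1.9 -3.2  2.7] rot [ 0.001 -0.002 -0.   ] F [ 0.8 -0.   0.3] w 0.08517901465310278 t 2.1 j [-0.13  0.4   1.97 -0.    0.78 -1.48]
```

View pics/g1.png

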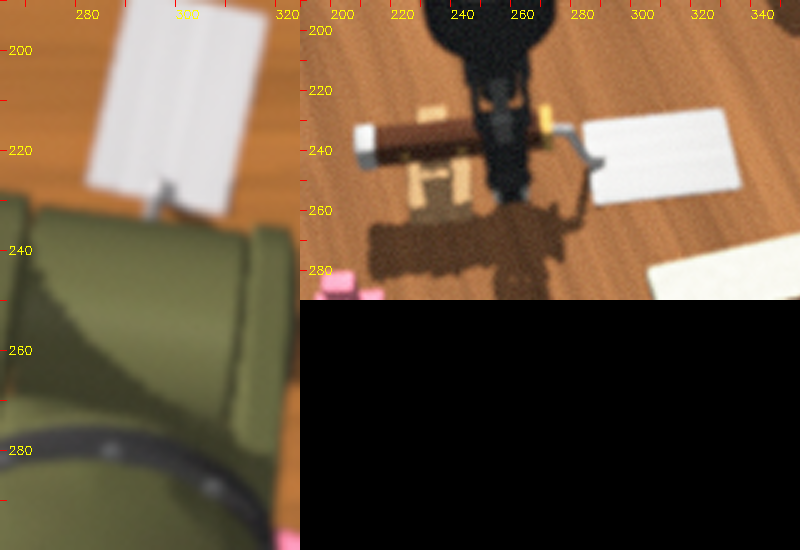

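The fingers straddle the handle between the rest (side view about 235,250) and the ferrule (273,233). Closing now.

Request:
servo_tool --steps '[[[2,-3,3,0,0,0],[0,0,0,0,0,0],[0,0,0,0,0,0],[0,0,0,0,0,0],[0,0,0,0,0,0],[0,0,0,0,0,0]]]' --gripper 1 --squeeze 100

```text
t: 2.95
ee_pos: [0.4545, -0.024, 0.0455]
orientation: [-1.309, -1.053, 1.047]
contact_force: [-0.3, -0.2, -0.7]
width: 0.0183
```

Request:
servo_tool --steps '[[[0,0,20,0,0,0],[0,0,35,0,0,0],[0,0,35,0,0,0],[-15,28,0,0,0,0.05],[-15,28,0,0,0,0.05],[-15,28,0,0,0,0.05],[-15,28,0,0,0,0.05],[-15,28,0,0,0,0.05],[-15,28,0,0,0,0.05],[-15,28,0,0,0,0.05],[-15,28,0,0,0,0.05],[0,0,0,0,0,0],[0,0,0,0,0,0]]]'

```text
t: 4.58
ee_pos: [0.3282, 0.2059, 0.1365]
orientation: [-1.113, -1.354, 1.352]
contact_force: [-0.6, -0.2, -0.8]
width: 0.0185
```

```bash
python3 -c "
from h import *
go(.338,.198,.110,.19)
t=crop(arm.grab_frame('top'),120,160,130,120,5)[:, :]; s=crop(arm.grab_frame('side'),150,60,200,200,4)
cv2.imwrite('pics/e_t.png',t);cv2.imwrite('pics/e_s.png',s[:600])"
```

```text
d mm [  9.8  -7.9 -26.5] rot [ 0.001  0.003 -0.007] F [-0.6 -0.2 -0.8] w 0.01851624243868583 t 4.575 j [ 0.47  0.08  2.07 -0.    0.99 -1.3 ]
```

View pics/e_t.png

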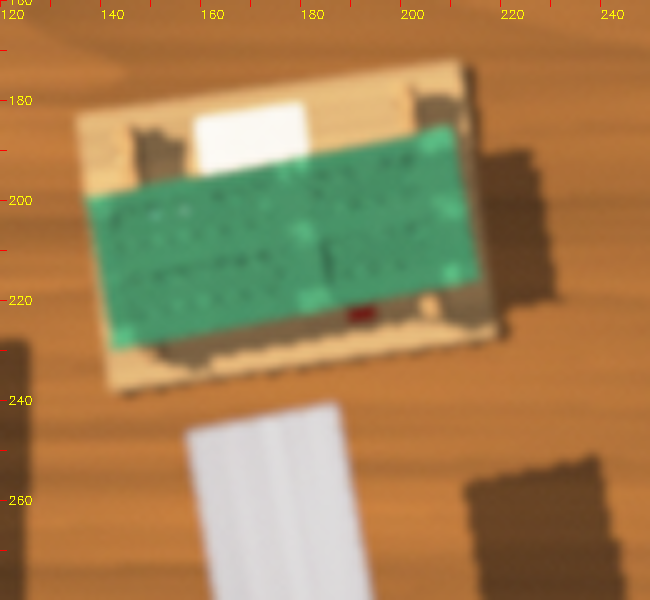

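View pics/e_s.png

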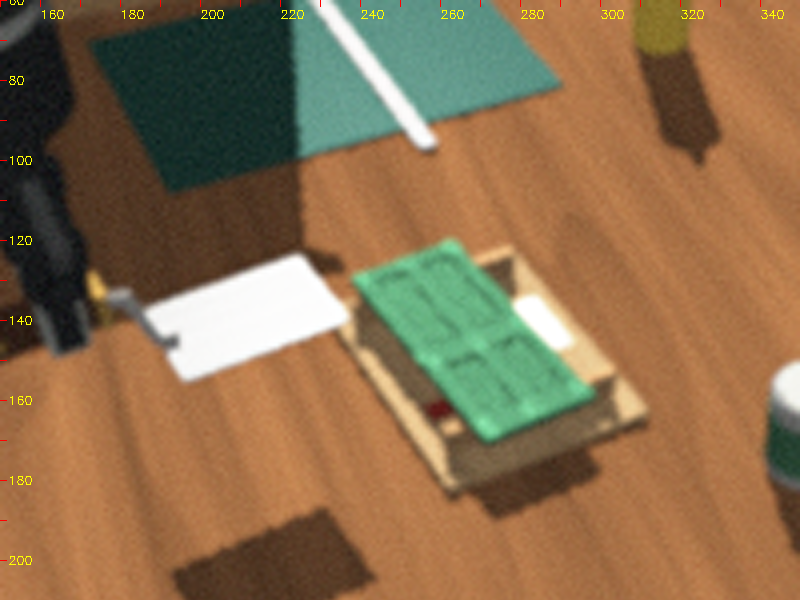

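```bash
python3 -c "
from h import *
np.set_printoptions(precision=4,suppress=True)
s=arm.get_state();p=s['ee_pos']
for (a,b),(c,d) in [((187,432),(297,253)),((336,403),(350,315))]:
    o1,d1=ray('top',119.6+a/5,159.6+b/5);o2,d2=ray('side',149.6+c/4,59.6+d/4)
    k=np.linalg.lstsq(np.c_[d1,-d2],o2-o1,rcond=None)[0]
    P,Q=o1+k[0]*d1,o2+k[1]*d2;print((P+Q)/2,P-Q,(P+Q)/2-p)
L=at('top',119.6+187/5,159.6+432/5,.094);Q=at('top',119.6+336/5,159.6+403/5,.094);v=L-Q
print(L,Q,np.linalg.norm(v),'yaw',np.arctan2(v[1],v[0])-np.pi/2,'tip-tcp',(L+Q)/2-p)
yw=.197;m=(L+Q)/2-p;print(m[0]*np.cos(yw)+m[1]*np.sin(yw),-m[0]*np.sin(yw)+m[1]*np.cos(yw))
"
```

```text
[0.4604 0.2657 0.0923] [ 0.0001 -0.     -0.    ] [ 0.132   0.06   -0.0442]
[0.4737 0.2016 0.0931] [-0.001   0.0002  0.    ] [ 0.1453 -0.0041 -0.0434]
[0.4605 0.2653 0.094 ] [0.4732 0.2015 0.094 ] 0.06502832343710246 yaw 0.1964608194448778 tip-tcp [ 0.1384  0.0277 -0.0425]
0.14116489439918817 9.619027814468037e-05
```

Blade is level, with the tip 141 mm ahead of the TCP, centred and at yaw 0.196. Lowering to the lane height.

Request:
servo_tool --steps '[[[1,-3,-30,0,0,0],[1,-3,-30,0,0,0],[1,-3,-19,0,0,0],[0,0,0,0,0,0],[0,0,0,0,0,0]]]'

```text
t: 5.3
ee_pos: [0.3335, 0.1944, 0.0564]
orientation: [-1.118, -1.351, 1.345]
contact_force: [0.5, 0.1, -2.0]
width: 0.0182
```

```bash
python3 -c "
from h import *
go(.331,.1967,.057,.195)"
```

```text
d mm [-2.5  2.3  0.6] rot [-0.     0.005  0.006] F [ 0.5  0.1 -2. ] w 0.01816655377490596 t 5.3 j [ 0.43  0.24  2.13 -0.    0.77 -1.32]
```

Request:
servo_tool --steps '[[[18,5,0,0,0,0],[20,5,0,0,0,0],[20,5,0,0,0,0],[20,4,0,0,0,0],[20,4,0,0,0,0],[15,3,0,0,0,0],[0,0,0,0,0,0]]]'

```text
t: 6.18
ee_pos: [0.4529, 0.2219, 0.0635]
orientation: [-1.123, -1.359, 1.337]
contact_force: [-0.3, -0.3, -1.8]
width: 0.0181
```

```bash
python3 -c "
from h import *
go(.4567,.2215,.057,.195)
cv2.imwrite('pics/f.png',cv2.resize(np.hstack([crop(arm.grab_frame('top'),120,170,100,100,4),crop(arm.grab_frame('side'),190,100,100,100,4)]),None,fx=1,fy=1))"
```

```text
d mm [ 3.8 -0.4 -6.5] rot [-0.004  0.014  0.007] F [-0.3 -0.3 -1.8] w 0.01807963061261142 t 6.175 j [ 0.38  0.44  1.82 -0.    0.87 -1.37]
```

View pics/f.png

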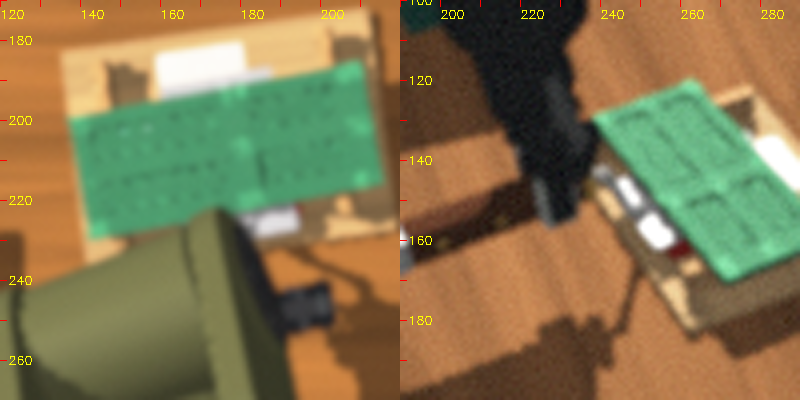

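Blade passes centrally under the door; its tip shows beyond the far edge at (160-186,188). Correcting the small tilt and lifting.

Request:
servo_tool --steps '[[[2,0,0,-0.004,0.014,0.007],[0,0,2,0,0,0],[0,0,6,0,0,0],[0,0,8,0,0,0],[0,0,8,0,0,0],[0,0,8,0,0,0],[0,0,6,0,0,0],[0,0,0,0,0,0],[0,0,0,0,0,0]]]'

```text
t: 7.4
ee_pos: [0.4528, 0.2216, 0.1048]
orientation: [-1.109, -1.351, 1.353]
contact_force: [0.0, -0.1, -2.0]
width: 0.0182
```

```bash
python3 -c "
from h import *
go(.4567,.2215,.105,.195)
cv2.imwrite('pics/l.png',cv2.resize(np.hstack([crop(arm.grab_frame('top'),120,170,100,100,4),crop(arm.grab_frame('side'),190,90,100,100,4)]),None,fx=1,fy=1))"
```

```text
d mm [ 3.9 -0.1  0.2] rot [ 0.    -0.002 -0.001] F [ 0.  -0.1 -2. ] w 0.01817959367524286 t 7.4 j [ 0.38  0.37  1.79  0.    0.98 -1.38]
```

View pics/l.png

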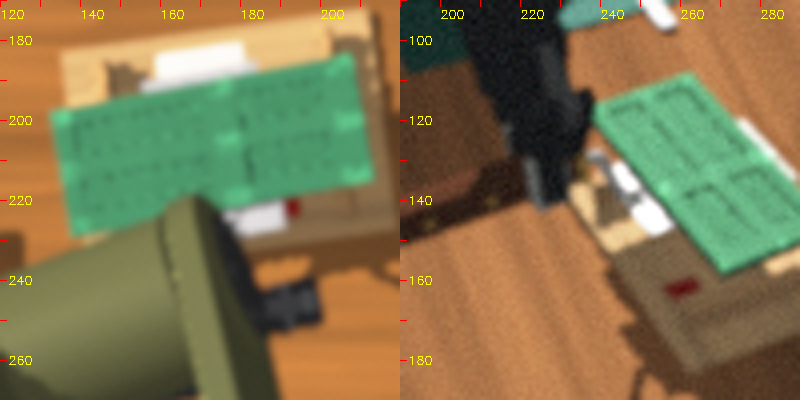

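Door is level and clear of the strips. Measuring its offset on the blade.

```bash
python3 -c "
from h import *
np.set_printoptions(precision=4,suppress=True)
q=[(52,112),(352,55),(373,178),(75,234)]
p=np.array([at('top',119.6+a/4,169.6+b/4,.0675) for a,b in q]);c=p.mean(0);v=p[0]+p[3]-p[1]-p[2];yw=np.arctan2(v[1],v[0])-np.pi/2
print(c,[np.linalg.norm(p[i]-p[i-1]) for i in range(4)],yw)
m=c-arm.get_state()['ee_pos'];t=.196
x,y=m[0]*np.cos(t)+m[1]*np.sin(t),-m[0]*np.sin(t)+m[1]*np.cos(t);print(x,y)
f=-.1-(yw-t)
print('place tcp',.572-x*np.cos(f)+y*np.sin(f),-.2521-x*np.sin(f)-y*np.cos(f),f)
"
```

```text
[0.5493 0.2388 0.0675] [np.float64(0.06895920600293379), np.float64(0.16868126013113627), np.float64(0.06940910288578515), np.float64(0.1667450362457952)] 0.1918240327267724
0.09801274934606972 -0.0020115122701023155
place tcp 0.474629351356339 -0.24072010550571776 -0.0958240327267724
```

Request:
servo_tool --steps '[[[-6,-1,0,0,0,0],[-12,-2,0,0,0,0],[-16,-8,0,0,0,0],[-16,-16,0,0,0,-0.01],[-12,-22,0,0,0,-0.02],[-8,-24,0,0,0,-0.02],[-4,-24,0,0,0,-0.02],[0,-24,0,0,0,-0.02],[0,-24,0,0,0,-0.02],[0,-24,0,0,0,-0.02],[0,-24,0,0,0,-0.02],[0,-24,0,0,0,-0.02],[0,-24,0,0,0,-0.02],[0,-24,0,0,0,-0.02],[0,-24,0,0,0,-0.02],[0,-24,0,0,0,-0.02],[0,-24,0,0,0,-0.02],[0,-16,0,0,0,-0.01],[0,-8,0,0,0,0],[0,0,0,0,0,0]]]'

```text
t: 10.0
ee_pos: [0.3615, -0.1477, 0.1032]
orientation: [-1.248, -1.14, 1.145]
contact_force: [-0.1, 0.5, -2.1]
width: 0.018
```

```bash
python3 -c "
from h import *
go(.360,-.229,.103,-.096)"
```

```text
d mm [ -1.5 -81.3  -0.2] rot [ 0.    -0.003 -0.006] F [-0.1  0.5 -2.1] w 0.018003640089207767 t 10.0 j [-0.48  0.15  2.09 -0.    0.9  -1.96]
```

Request:
servo_tool --steps '[[[0,-8,0,0,0,0],[0,-16,-4,0,0,0],[0,-20,-6,0,0,-0.003],[0,-18,-4,0,0,0],[0,-12,0,0,0,0],[0,-4,0,0,0,0],[0,0,0,0,0,0]]]'

```text
t: 10.88
ee_pos: [0.3612, -0.2297, 0.088]
orientation: [-1.248, -1.14, 1.144]
contact_force: [0.5, -0.0, -2.4]
width: 0.018
```

```bash
python3 -c "
from h import *
go(.360,-.229,.090,-.096);go(.4746,-.2407,.09,-.096)
cv2.imwrite('pics/p.png',np.hstack([crop(arm.grab_frame('top'),325,140,140,150,4)[:, :560],crop(arm.grab_frame('side'),300,210,60,150,4)]))"
```

```text
d mm [-1.2  0.7  2. ] rot [-0.    -0.004 -0.006] F [ 0.5 -0.  -2.4] w 0.018034382392219637 t 10.875 j [-0.65  0.26  2.   -0.    0.89 -2.13]
d mm [113.4 -11.    2. ] rot [-0.    -0.004 -0.006] F [ 0.5 -0.  -2.4] w 0.018034382392219637 t 10.875 j [-0.65  0.26  2.   -0.    0.89 -2.13]
```

View pics/p.png

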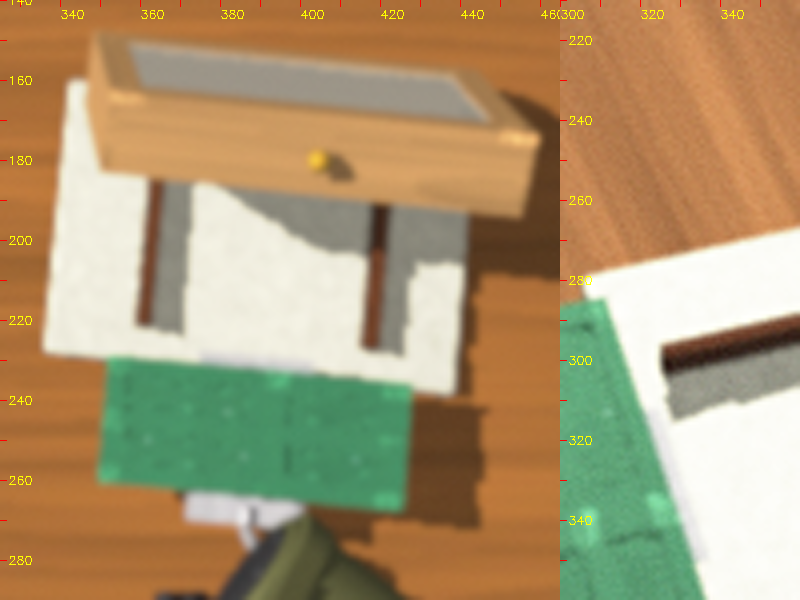

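```bash
python3 -c "
from h import *
np.set_printoptions(precision=4,suppress=True)
q=[(105,358),(412,385),(403,512),(98,480)]
p=np.array([at('top',324.6+a/4,139.6+b/4,.051) for a,b in q]);c=p.mean(0);v=p[0]+p[3]-p[1]-p[2];yw=np.arctan2(v[1],v[0])-np.pi/2
print(c,[np.linalg.norm(p[i]-p[i-1]) for i in range(4)],yw)
f=np.array([at('top',324.6+a/4,139.6+b/4,.03) for a,b in [(145,325),(372,349)]]);v=f[0]-f[1];y=np.arctan2(v[1],v[0])-np.pi/2
o=f.mean(0)+.06*np.array([np.cos(y),np.sin(y),0]);print('dry',o,y,np.linalg.norm(v));print('move',o-c)
# cover: outer-edge corners, angle
for th in (.95,1.0,1.05,1.1,1.15,1.2):
  cy,sy=np.cos(-.1),np.sin(-.1);o=np.array([.572,-.2521,0]);X=.065-.135*np.cos(th)+.045*np.sin(th);Z=.012+.135*np.sin(th)+.045*np.cos(th)
  xi=.065-.135*np.cos(th);zi=.012+.135*np.sin(th)
  P=[o+[X*cy-Y*sy,X*sy+Y*cy,Z] for Y in(.11,-.11)]+[o+[xi*cy-Y*sy,xi*sy+Y*cy,zi] for Y in(.11,-.11)]
  print(th,((px('top',P)-[324.6,139.6])*4).round().tolist())
"
```

```text
[ 0.4582 -0.2391  0.051 ] [np.float64(0.06790462363005385), np.float64(0.17156926146140092), np.float64(0.07065068223528155), np.float64(0.16991341303456234)] -0.09175154908603322
dry [ 0.5726 -0.2521  0.03  ] -0.10149144809969535 0.1294774836922708
move [ 0.1144 -0.013  -0.021 ]
0.95 [[105.0, 146.0], [530.0, 190.0], [92.0, 221.0], [509.0, 264.0]]
1.0 [[107.0, 132.0], [533.0, 176.0], [94.0, 210.0], [512.0, 253.0]]
1.05 [[108.0, 119.0], [535.0, 163.0], [96.0, 198.0], [515.0, 242.0]]
1.1 [[110.0, 105.0], [536.0, 149.0], [98.0, 187.0], [518.0, 230.0]]
1.15 [[111.0, 91.0], [538.0, 135.0], [99.0, 174.0], [520.0, 218.0]]
1.2 [[113.0, 77.0], [540.0, 121.0], [101.0, 162.0], [523.0, 206.0]]
```

Door centre agrees with prediction; the required move is (114,-13). Cover angle is about 1.145. Entering.

Request:
servo_tool --steps '[[[6,-1,0,0,0,0],[12,-1,0,0,0,0],[18,-2,-1,0,0,0],[20,-2,-1,0,0,0],[20,-2,-1,0,0,0],[16,-2,-1,0,0,0],[10,-1,0,0,0,0],[5,0,0,0,0,0],[0,0,0,0,0,0],[0,0,0,0,0,0]]]'

```text
t: 12.22
ee_pos: [0.4761, -0.2387, 0.0839]
orientation: [-1.247, -1.143, 1.147]
contact_force: [0.2, 0.7, -1.9]
width: 0.0176
```

```bash
python3 -c "
from h import *
go(.4755,-.2425,.083,-.1)"
```

```text
d mm [-0.6 -3.8 -0.9] rot [ 0.    -0.003 -0.013] F [ 0.2  0.7 -1.9] w 0.017597808083491345 t 12.225 j [-0.53  0.46  1.72 -0.    0.96 -2.02]
```

Request:
servo_tool --steps '[[[0,-4,-2,0,-0.003,-0.01],[0,0,-5,0,0,0],[0,0,-5,0,0,0],[0,0,-5,0,0,0],[0,0,-3,0,0,0],[0,0,0,0,0,0],[0,0,0,0,0,0]]]'

```text
t: 13.1
ee_pos: [0.4756, -0.2432, 0.0625]
orientation: [-1.255, -1.137, 1.136]
contact_force: [-0.4, 0.1, -0.9]
width: 0.0181
```

```bash
python3 -c "
from h import *
go(.4755,-.2425,.064,-.1)
cv2.imwrite('pics/q.png',np.hstack([crop(arm.grab_frame('top'),335,165,100,100,4),crop(arm.grab_frame('side'),300,250,100,100,4)]))"
```

```text
d mm [-0.1  0.7  1.5] rot [ 0.     0.001 -0.002] F [-0.4  0.1 -0.9] w 0.018090646053081513 t 13.1 j [-0.54  0.5   1.73  0.    0.92 -2.01]
```

View pics/q.png

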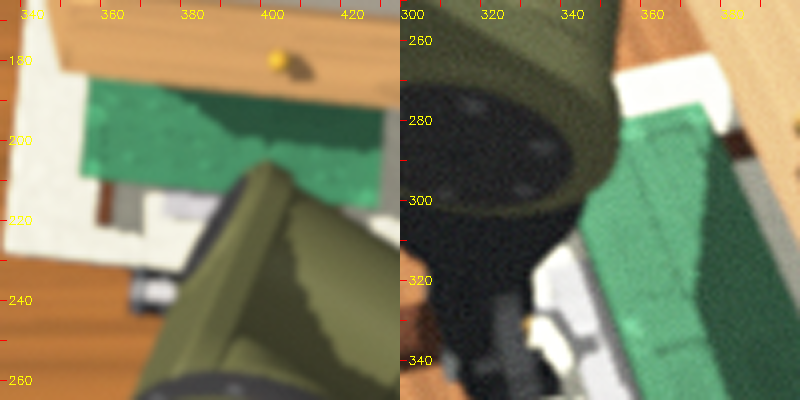

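The door rests on the strips and the wrist load dropped by about 1 N. Door near corners are at crop (81,177) and (378,208); checking them.

```bash
python3 -c "
from h import *
np.set_printoptions(precision=4,suppress=True)
p=np.array([at('top',334.6+a/4,164.6+b/4,.036) for a,b in [(81,177),(378,208)]]);v=p[0]-p[1];y=np.arctan2(v[1],v[0])-np.pi/2
c=p.mean(0)+.036*np.array([np.cos(y),np.sin(y),0]);m=c-[.5723,-.2521,.036];t=-.1
print(np.linalg.norm(v),y,c,'in dry',m[0]*np.cos(t)+m[1]*np.sin(t),-m[0]*np.sin(t)+m[1]*np.cos(t))
go(.355,-.230,.064,-.1)"
```

```text
0.1688013736735977 -0.10037274140485386 [ 0.5737 -0.2549  0.036 ] in dry 0.001664989460945811 -0.002646517118361483
d mm [-120.5   13.2    1.5] rot [ 0.     0.001 -0.002] F [ 0.2 -0.1 -2.3] w 0.017887491501402324 t 13.2 j [-0.54  0.5   1.73 -0.    0.92 -2.01]
```

Request:
servo_tool --steps '[[[0,0,2,0,0,0],[-8,1,0,0,0,0],[-16,1,0,0,0,0],[-16,2,0,0,0,0],[0,0,0,0,0,0]]]'

```text
t: 13.82
ee_pos: [0.4333, -0.2388, 0.065]
orientation: [-1.255, -1.137, 1.137]
contact_force: [0.1, 0.2, -1.8]
width: 0.0185
```

Request:
servo_tool --steps '[[[-18,2,0,0,0,0],[-20,2,0,0,0,0],[-22,2,0,0,0,0],[-20,2,0,0,0,0],[0,0,20,0,0,0],[0,0,35,0,0,0],[0,40,5,0,0,-0.02],[10,50,0,0,0,-0.03],[25,50,0,0,0,-0.03],[30,40,0,0,0,-0.03],[25,20,0,0,0,0],[0,0,0,0,0,0],[0,0,0,0,0,0]]]'

```text
t: 15.45
ee_pos: [0.4478, -0.0251, 0.1303]
orientation: [-1.313, -1.056, 1.048]
contact_force: [-0.7, -1.4, -0.2]
width: 0.0179
```

```bash
python3 -c "
from h import *
go(.4545,-.024,.0455,-.213)"
```

```text
d mm [  6.7   1.1 -84.8] rot [0.005 0.01  0.   ] F [-0.7 -1.4 -0.2] w 0.017919461732819122 t 15.45 j [-0.14  0.22  1.93 -0.    0.99 -1.49]
```

Request:
servo_tool --steps '[[[6,1,-20,0,0,0],[1,0,-25,0,0,0],[0,0,-18,0,0,0],[0,0,0,0,0,0]]]'

```text
t: 15.95
ee_pos: [0.4539, -0.0268, 0.0666]
orientation: [-1.316, -1.054, 1.045]
contact_force: [0.5, -0.3, -1.3]
width: 0.018
```

```bash
python3 -c "
from h import *
go(.4545,-.024,.0455,-.213)"
```

```text
d mm [  0.6   2.8 -21.1] rot [0.005 0.011 0.004] F [ 0.5 -0.3 -1.3] w 0.017952135176089446 t 15.95 j [-0.14  0.34  1.95 -0.    0.84 -1.49]
```

Request:
servo_tool --steps '[[[0,3,-8,0,0,0.004],[0,0,-6,0,0,0],[0,0,-4,0,0,0],[0,0,-2,0,0,0],[0,0,0,0,0,0]]]'

```text
t: 16.58
ee_pos: [0.4545, -0.0244, 0.0473]
orientation: [-1.316, -1.059, 1.046]
contact_force: [-0.6, -0.7, -2.0]
width: 0.0179
```

Request:
servo_tool --steps '[[[0,0,-1.5,0,0,0],[0,0,-1,0,0,0],[0,0,-0.5,0,0,0],[0,0,0,0,0,0]]]'

```text
t: 17.08
ee_pos: [0.4547, -0.0244, 0.0458]
orientation: [-1.317, -1.059, 1.046]
contact_force: [-0.7, 0.2, 0.8]
width: 0.0182
```

Supported (force now +0.8 N up). Releasing and rising.

Request:
servo_tool --steps '[[[0,0,0,0,0,0],[0,0,0,0,0,0],[0,0,0,0,0,0],[0,0,0,0,0,0],[0,0,0,0,0,0],[0,0,15,0,0,0],[0,0,35,0,0,0],[0,0,50,0,0,0],[0,0,60,0,0,0],[0,0,30,0,0,0],[0,0,0,0,0,0]]]' --gripper -1

```text
t: 18.45
ee_pos: [0.4534, -0.0242, 0.2471]
orientation: [-1.32, -1.062, 1.044]
contact_force: [0.5, -0.4, -0.0]
width: 0.0853
```

Request:
servo_tool --steps '[[[31,-34,-4,0,0,0.016],[31,-34,-4,0,0,0.016],[31,-34,-4,0,0,0.016],[31,-34,-4,0,0,0.016],[31,-34,-4,0,0,0.016],[31,-34,-4,0,0,0.016],[31,-34,-4,0,0,0.016],[0,0,0,0,0,0]]]' --gripper 1 --squeeze 40

```text
t: 19.45
ee_pos: [0.6735, -0.2692, 0.2131]
orientation: [-1.262, -1.147, 1.131]
contact_force: [-0.6, -0.2, -1.0]
width: -0.0001
```

```bash
python3 -c "
from h import *
go(.6715,-.262,.145,-.1)
im=arm.grab_frame('top')
cv2.imwrite('pics/r.png',crop(im,262,182,60,116,5))
cv2.imwrite('pics/r2.png',np.hstack([crop(im,262,172,60,130,4),crop(arm.grab_frame('side'),190,180,140,130,4)]))"
```

```text
d mm [ -2.    7.2 -68.1] rot [ 0.     0.012 -0.003] F [-0.6 -0.2 -1. ] w -9.735000638931933e-05 t 19.45 j [-0.43  0.73  0.97  0.01  1.43 -1.91]
```

View pics/r2.png

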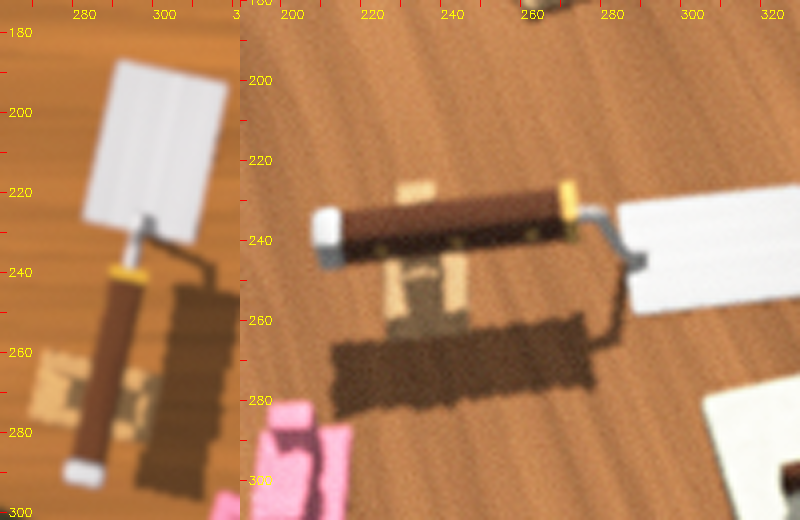

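The scraper lies as at the start, its handle in the notch. Going down behind the cover and then pushing.

Request:
servo_tool --steps '[[[0,7,-30,0,0.012,0],[0,0,-35,0,0,0],[-8,1,0,0,0,0],[-8,1,0,0,0,0],[0,0,0,0,0,0]]]'

```text
t: 20.18
ee_pos: [0.655, -0.2544, 0.1563]
orientation: [-1.26, -1.145, 1.138]
contact_force: [-0.3, 0.2, 0.6]
width: 0.0007
```

```bash
cat >>h.py <<'E'
def arc(th):
    c,s=np.cos(th),np.sin(th);X=.076-.112*c+.045*s
    go(.572+.995*X,-.2521-.0998*X,.029+.112*s+.045*c,-.1)
E
python3 -c "
from h import *
arc(1.145);arc(.8)"
```

```text
d mm [-12.6  -4.8  -6.7] rot [ 0.003  0.008 -0.007] F [-0.3  0.2  0.6] w 0.0006594805528495164 t 20.175 j [-0.42  0.72  1.12  0.    1.3  -1.9 ]
d mm [-52.9  -0.7 -15.6] rot [ 0.003  0.008 -0.007] F [-0.3  0.2  0.6] w 0.0006594805528495164 t 20.175 j [-0.42  0.72  1.12  0.    1.3  -1.9 ]
```

Request:
servo_tool --steps '[[[-3,-3,-8,0,0.008,-0.007],[-10,-1,0,0,0,0],[-10,0,-1,0,0,0],[-10,1,-2,0,0,0],[-10,1,-3,0,0,0],[-10,1,-3,0,0,0]]]'

```text
t: 20.92
ee_pos: [0.6001, -0.2557, 0.1416]
orientation: [-1.263, -1.138, 1.135]
contact_force: [3.2, -0.4, 0.3]
width: 0.0003
```

```bash
python3 -c "
from h import *
arc(.8);arc(.6)"
```

```text
d mm [ 2.   0.6 -0.9] rot [0.005 0.007 0.   ] F [ 3.2 -0.4  0.3] w 0.00032958197598146856 t 20.925 j [-0.46  0.62  1.32 -0.    1.2  -1.93]
d mm [-19.1   2.7 -12.2] rot [0.005 0.007 0.   ] F [ 3.2 -0.4  0.3] w 0.00032958197598146856 t 20.925 j [-0.46  0.62  1.32 -0.    1.2  -1.93]
```

Contact at about 3 N and the cover is folding. Following the arc.

Request:
servo_tool --steps '[[[-10,1,-5,0,0.007,0],[-10,1,-6,0,0,0],[-9,1,-7,0,0,0],[-9,1,-8,0,0,0],[-8,1,-9,0,0,0],[-7,1,-9,0,0,0]]]'

```text
t: 21.68
ee_pos: [0.5433, -0.2498, 0.0962]
orientation: [-1.261, -1.132, 1.139]
contact_force: [1.9, -0.7, 1.7]
width: 0.0001
```

```bash
python3 -c "
from h import *
arc(.4);arc(.2);arc(0)"
```

```text
d mm [19.2 -1.4 17.9] rot [0.006 0.001 0.001] F [ 1.9 -0.7  1.7] w 7.874132428398355e-05 t 21.675 j [-0.49  0.56  1.52 -0.01  1.05 -1.96]
d mm [ 4.   0.2 -0.8] rot [0.006 0.001 0.001] F [ 1.9 -0.7  1.7] w 7.874132428398355e-05 t 21.675 j [-0.49  0.56  1.52 -0.01  1.05 -1.96]
d mm [ -7.1   1.3 -22.2] rot [0.006 0.001 0.001] F [ 1.9 -0.7  1.7] w 7.874132428398355e-05 t 21.675 j [-0.49  0.56  1.52 -0.01  1.05 -1.96]
```

Request:
servo_tool --steps '[[[-3,0,-6,0.005,0,0],[-2,0,-6,0,0,0],[0,0,-5,0,0,0],[0,0,-3,0,0,0],[0,0,0,0,0,0]]]'

```text
t: 22.3
ee_pos: [0.537, -0.2496, 0.0741]
orientation: [-1.254, -1.133, 1.135]
contact_force: [-2.2, 1.2, 6.8]
width: 0.0001
```

Request:
servo_tool --steps '[[[0,0,-1.5,0,0,0],[0,0,-1.5,0,0,0],[0,0,0,0,0,0]]]'

```text
t: 22.68
ee_pos: [0.5373, -0.2497, 0.0743]
orientation: [-1.254, -1.133, 1.136]
contact_force: [-0.2, 0.5, -0.4]
width: 0.0
```

Request:
servo_tool --steps '[[[0,0,15,0,0,0],[0,0,40,0,0,0],[-10,20,50,0,0,0],[-30,40,30,0,0,0],[-40,45,0,0,0,0],[-40,45,0,0,0,0],[-30,45,0,0,0,0],[0,50,0,0,0,0],[0,60,0,0,0,0],[0,60,0,0,0,0],[0,0,0,0,0,0],[0,0,0,0,0,0]]]'

```text
t: 24.18
ee_pos: [0.3824, 0.1261, 0.2222]
orientation: [-1.265, -1.146, 1.128]
contact_force: [-0.5, -0.4, -0.0]
width: 0.0001
```

```bash
python3 -c "
from h import *
np.set_printoptions(precision=1,suppress=True)
im=arm.grab_frame('top')
o=np.zeros((600,800,3),np.uint8);a=crop(im,320,140,135,110,4);o[:440,:540]=a;o[:520,540:]=crop(im,262,172,65,130,4)
s=crop(arm.grab_frame('side'),300,240,180,53,3);o[441:600,:540]=s
cv2.imwrite('pics/z.png',o)
for z,X,n in((.057,-.07,'cover front edge'),(.057,.065,'cover hinge edge')):
  for Y in(.11,-.11): print(n,(px('top',[.572+.995*X+.0998*Y,-.2521-.0998*X+.995*Y,z])-[319.6,139.6])*4)
for X in(-.036,.036):
  for Y in(.085,-.085): print('door',(px('top',[.572+.995*X+.0998*Y,-.2521-.0998*X+.995*Y,.036])-[319.6,139.6])*4)
print(arm.get_state()['ee_pos'])"
```

```text
cover front edge [[ 89.2 333.3]]
cover front edge [[484.1 374.5]]
cover hinge edge [[112.3  93.9]]
cover hinge edge [[503.8 134.3]]
door [[135.  279.9]]
door [[434.2 311. ]]
door [[147.  154.5]]
door [[444.7 185.2]]
[0.4 0.1 0.2]
```

View pics/z.png

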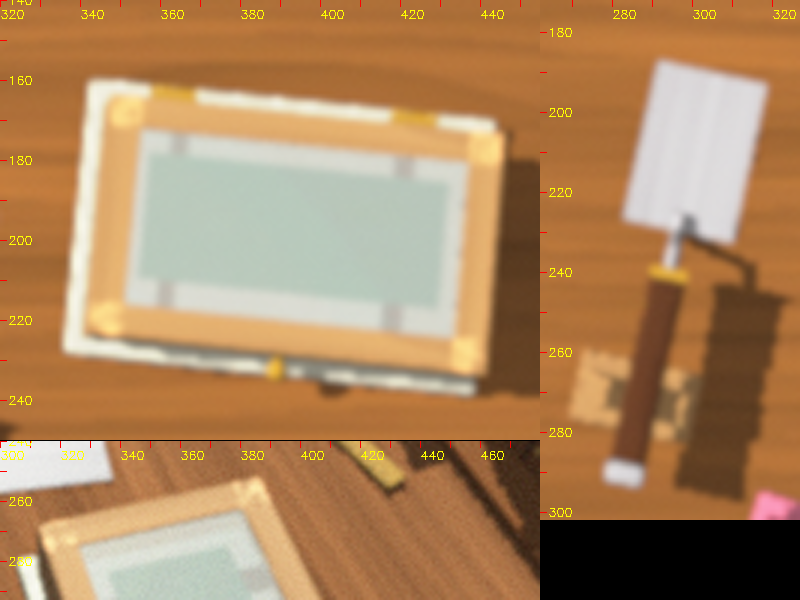

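The cover's front edge is at (88,332)–(485,375), as predicted for shut. The door corners are within about 2 mm of the ideal position, and the scraper is on its rest.

```bash
python3 -c "
from workcell import arm
print(arm.finish_job())"
```

```text
the job is handed in; nothing more can be done
None
```

The job is done and handed in at about 24 s. I slid the blade under the door, lifted it level, laid it across the drying strips and drew the blade out. The scraper then went back on its rest, and I folded the cover down with closed fingers.

Last checks:
- **Door:** before I drew the blade out, the door was about 2 mm off centre in x and 3 mm in y, and square to within 0.01 rad. Seen through the pane at the end, it is still within about 2 mm of ideal.
- **Cover:** its front edge is where a shut cover should be in the top view, and it stopped when the fingertips reached the 57 mm shut height.
- **Scraper:** it matches its starting picture in both views.
- **Arm:** the gripper is clear of everything at 0.22 m height.
- **Calipers and paint tin:** nothing came near them, but I did not measure their positions again.

No check failed. The hand-in gives no verdict.

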